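Close and latch the flange clamp of a desk camera post

TASK

The desk camera's upper post is standing loose and a little off-centre on the flange of its stand. Swing the open half of the hinged clamp ring shut so that it pushes the two flanges into line, press it home by its upright finger post with about 13 newtons (never over 18) for half a second, then swing the latch lever fully home so that its hook holds the ring shut, and let go. Do not tip the camera or disturb the other things on the desk.

Things in the scene. Friction and masses are not known exactly. Their poses are not given: they have to be found in the camera images.
- stand: Fixed camera stand: dark round foot 144 mm across, 12 mm high; grey stub pipe 34 mm thick; steel flange 60 mm across, top 70 mm above the desk. Carries an aluminium clamp ring (bore 60, outside 80, from 56 to 84 mm up); the ring's fixed half is on the stand's +x side, hinge on +y, latch on -y. Origin: centre of the foot's underside, on the ring's axis; z up, turned -0.7 to 0.35 rad.
- clamp_half: Moving half of the ring. Origin on its vertical hinge pin at desk height; axes parallel to the stand's when shut, then covering the stand's -x side. It starts open, turned 0.9 to 1.5 rad clockwise (from above); close it counter-clockwise. The hinge is stiff (1 to 2 N at the post) and stays where left. A jammed set screw in the fixed half makes it stop on the flange 0 to 0.04 rad short of shut.
- ring_post (a point): Grip point on the moving half's dark upright round finger post: 14 mm thick, 84 to 126 mm above the desk, this point on its axis at 108 mm, 91 mm from the hinge pin ((-50, -76) mm in clamp_half's frame). Pinch from above or push. Once the ring is on the flange the post gives only 1 to 3 mm under 10 to 20 N; the flange feels twice the post's force.
- ring_hinge (a point): On the axis of the ring's hinge pin, 70 mm above the desk, 46 mm along the stand's +y from the stand's axis. The pin's top is 90 mm above the desk.
- keeper (a point): Top of the keeper, an upright steel pin 8 mm thick on the free end of the moving half, 102 mm above the desk; at (-10, -114) mm from the hinge pin in clamp_half's frame. The latch's hook goes behind it.
- latch_lever (a joint): Angle of the flat steel latch lever (86 to 96 mm above the desk): 0 is home against its stop, 1.35 to 1.7 rad open at the start; it closes clockwise from above. The handle points along the stand's -y when home. If the ring is pressed shut, the hook on its other arm catches the keeper at about 1 rad and draws it in until 0.25 rad. Takes 1 to 12 N at its post; stays where left.
- latch_post (a point): Grip point on the black upright round finger post at the end of the lever's handle: 14 mm thick, from 96 to 138 mm above the desk, this point on its axis at 120 mm, 62 mm from the lever's pivot. Pinch from above or push.
- latch_pivot (a point): On the lever's vertical pivot axis, 91 mm above the desk, at (22, -68) mm from the stand's axis in the stand's frame.
- camera_post: Loose upper post, about 0.4 kg: steel flange 60 mm across, 7.5 thick; grey pipe 34 mm thick; black camera 36 x 48 x 32 mm on top, which is 157 mm above the desk. Origin: centre of the flange's underside, resting on the stand's flange 70 mm above the desk. It starts 6 to 10 mm off the stand's axis towards the stand's -x and slides when pushed.
- drive: Bystander: bare hard drive 147 x 102 x 26 mm lying on the desk; origin under its centre.
- mouse: Bystander: black computer mouse 105 x 60 x 32 mm; origin under its centre.
- mug: Bystander: white mug 78 mm across, 92 mm high; origin under its centre.
Things that resemble listed ones, but are neither listed nor needed, are in the scene too. Of the things like the camera_post, leave any that is pink or red; of the rest the larger one is meant.

How it is judged:
By the outcome, as a careful person would: the job done as asked, in the order asked, and still so for the second after the job is handed in, with the robot touching nothing.
It also fails if it takes over 64 s, if anything falls off the work surface, if the arm or the gripper's body presses on something with over 40 N, if the wrist force passes 120 N, or if a joint passes its speed limit or range.

ROBOT

A 7-joint arm with a two-finger parallel gripper is mounted at the origin on the work surface. World frame = base frame: x ahead of the robot, y to its left, z up, the work surface at z = 0. Lengths are in m, angles in rad, forces in N, time in s.
With the tool pointing down it reaches from about 0.35 to 0.9 m from the base axis. Payload 19.9 kg.
Tool frame: the origin (TCP) lies midway between the tips of the shut fingers; the grasp point (between the pads) lies behind it (tcp_to_grasp is the z of the grasp point in the tool frame, in m); z points along the fingers, y is the line along which they close (so a half turn about z gives the same grasp; the last joint's range is limited). The gripper opens to 94 mm and grips with 3 to 60 N. Pads are 16 mm wide; open, the fingers measure 119 mm over their backs; the gripper's body (75 mm by 177 mm) begins 78 mm behind the grasp point.
Start: joints at [-1.232, 0.417, -0.01, 1.614, 0.005, 1.111, -0.053], TCP at [0.232, 0.58, 0.205] pointing down, gripper open.
Joint ranges: [-2.81, 2.81], [-0.39, 2.02], [-1.27, 1.25], [0.06, 2.57], [-1.19, 4.33], [0.19, 2], [-2.82, 2.82]. Speed limits (rad/s): [1.89, 1.89, 2.39, 2.39, 3.01, 3.01, 3.01].

INTERFACE

Orientations are given as a unit quaternion [x, y, z, w].
In Python, from rig import get_obs, get_image, get_calibration, sign_off, tcp_to_grasp gives the robot as it stands. The module is installed in compiled form; this text tells all that it offers.
- The arm moves only by the shell command python3 -m inch 'ROWS' [OPENING]. ROWS is JSON, a list of rows, each a list of 6 numbers: the shift along the tool's x, y, z as a fraction of full scale, then the turn, a rotation vector about the tool's x, y, z as a fraction of full scale. In form: [[tx, ty, tz, rx, ry, rz], ...]. A call has 1 to 10 rows; each row is the pose to reach, as a shift and turn from the pose commanded when the call began, along the tool's axes at that moment; what a row does not reach only later rows make up. Full scale, the value 1, is 40 cm for a shift and 2 rad for a turn. A row lasts 1/8 s, in which the tool goes at most 62.5 mm and 10.7 degrees, less where a joint would pass 70% of its speed; a pose out of reach is approached as far as the arm can. A call with a number of a shift or a turn outside -1 to 1 is refused whole. A call with a gripper value outside its range is refused whole. OPENING is the gripper command: -1 is shut, 1 is fully open, values between are in proportion, set as the call begins (- or left out, the last holds). The fingers move at their own pace and stop on an object; the grip force is fixed at half the most. Time passes only in rows, so rows that repeat a pose let the fingers close. It gives the time, the measured TCP pose, the force, the opening and the grip force at its end, in the units of the state.
- get_obs(): the state, without advancing time (a new reading comes with each control period).
- get_image(name): name is "scene" or "top"; returns the picture (420x560x3 uint8, red, green, blue); there is no depth.
- get_calibration(name): a dict with "intrinsics" (3x3 intrinsics, pixels), "world_from_camera" (4x4, takes a point from camera to world coordinates). Camera axes: x right, y up, looking along -z (the intrinsics and any distortion apply to the point x, -y, -z); pixel columns grow to the right and rows downward; lengths in m; the calibration is good to about 2 mm. A picture is of the moment at which its call begins. get_calibration takes no time and is no camera call.
- sign_off(): hands the job in; it is judged then, once.
The state is a dict: "time": time; "joint_positions": joint angles; "joint_velocities": joint speeds; "effort": joint torques, N m; "position": TCP position; "eef_rot": TCP orientation; "ft_force": force on the tool from outside, world axes, zero at the start; "torque": the same for the moment, N m; "finger_gap": finger opening in m; "grasp_force": force on a finger pad.
Only numpy, scipy, OpenCV 4.12 (cv2) and the standard library are available. Lean on these libraries where they do the work, as an engineer would, in place of code of your own. Each camera call takes 0.05 s, during which the arm holds its last target. There are 200 camera calls.

## Working session

There is one attempt and no reset: what is moved stays moved. The work goes in short steps, Python scripts to look and compute and a shell command to move; the robot and the scene stay as the last step left them, time stands still between calls to the robot, and variables do not carry over. Pictures are saved under pics/ and viewed, at most 10 in all, crops included, and the job is handed in when it is done.

```bash
mkdir -p pics; python3 - <<'E'
from rig import *
import cv2
print(tcp_to_grasp if not callable(tcp_to_grasp) else tcp_to_grasp())
o=get_obs();print({k:o[k] for k in('time','position','eef_rot','ft_force','finger_gap')})
for n in('scene','top'):
    cv2.imwrite(f'pics/{n}0.png',get_image(n)[:,:,::-1]);c=get_calibration(n);print(n,c)
E
```

```text
-0.0188
{'time': 0.0, 'position': array([0.23160145, 0.58011122, 0.20483821]), 'eef_rot': array([ 1.88769252e-01,  9.82021287e-01, -5.98021281e-04, -6.56350606e-05]), 'ft_force': array([ 0.54452139, -0.0258642 , -0.38102241]), 'finger_gap': 0.09383329389866674}
scene {'intrinsics': array([[487.00502374,   0.        , 285.42392281],
       [  0.        , 487.00502374, 204.54679292],
       [  0.        ,   0.        ,   1.        ]]), 'world_from_camera': array([[ 0.62915153, -0.62830481,  0.45760401,  1.14980857],
       [ 0.77718647,  0.49923992, -0.38306747, -0.48981008],
       [ 0.01222894,  0.59665113,  0.80240755,  1.06576159],
       [ 0.        ,  0.        ,  0.        ,  1.        ]])}
top {'intrinsics': array([[409.62369591,   0.        , 277.09317739],
       [  0.        , 409.62369591, 210.28110691],
       [  0.        ,   0.        ,   1.        ]]), 'world_from_camera': array([[ 0.00710675,  0.99174331, -0.12804177,  0.44299073],
       [-0.99986696,  0.00516753, -0.01547104, -0.0020817 ],
       [-0.01468165,  0.12813468,  0.9916481 ,  1.28150475],
       [ 0.        ,  0.        ,  0.        ,  1.        ]])}
```

View pics/scene0.png

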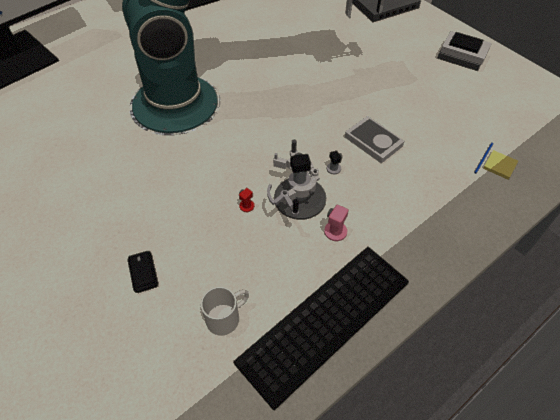

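View pics/top0.png

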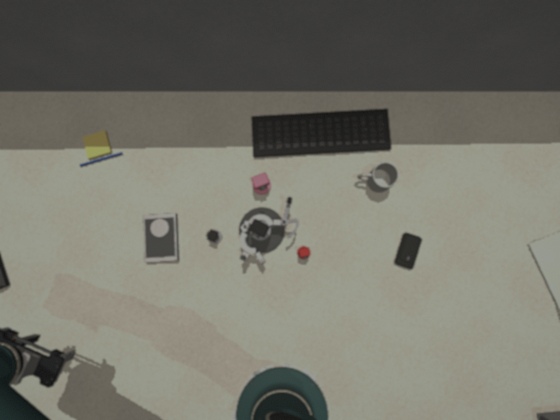

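Both views show the stand (scene 300,190; top 261,231). Four things resemble the camera post: the black one on the stand (scene 301,165), a small black one (335,160), a pink one (338,222) and a red one (246,198). The black one on the stand fits, as it is the larger of the two that aren't pink or red. I'll confirm with an enlarged crop.

```bash
python3 - <<'E'
import cv2,numpy as np
a=cv2.imread('pics/scene0.png')[130:225,240:350];b=cv2.imread('pics/top0.png')[190:275,225:315]
a=cv2.resize(a,(400,346),interpolation=3)
b=cv2.resize(b,(400,378),interpolation=3)
c=np.zeros((378,800,3),np.uint8);c[:346,:400]=a;c[:378,400:]=b
cv2.imwrite('pics/crop0.png',c)
E
```

```text
(no output)
```

View pics/crop0.png

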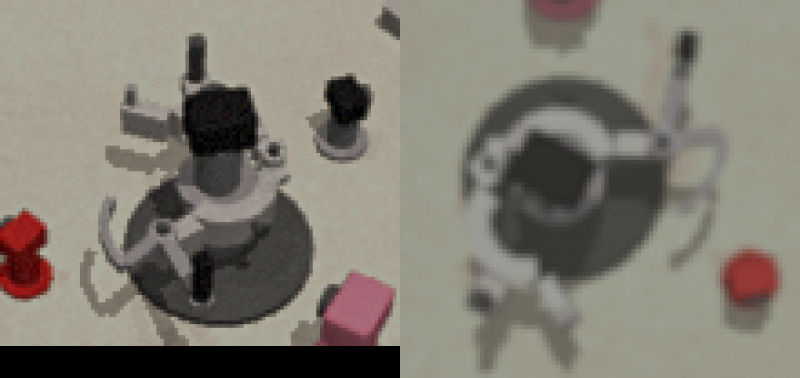

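The crop confirms the black camera on the stand. It also shows the hinge pin, ring post, keeper, latch pivot and latch post in both views. Next I'll fit the pose to those points.

```bash
cat > h.py <<'E'
import numpy as np
from rig import *
from scipy.optimize import least_squares
from scipy.spatial.transform import Rotation as Ro
C={n:get_calibration(n) for n in('scene','top')}
def proj(n,p):
    T=np.linalg.inv(C[n]['world_from_camera']);q=T[:3,:3]@p+T[:3,3]
    u=C[n]['intrinsics']@np.array([q[0],-q[1],-q[2]]);return u[:2]/u[2]
def R(a):return np.array([[np.cos(a),-np.sin(a)],[np.sin(a),np.cos(a)]])
def pts(v):
    s=v[:2];y,c,l=v[2:5];h=s+R(y)@[0,.046];pv=s+R(y)@[.022,-.068]
    return dict(hinge=np.r_[h,.09],rpost=np.r_[h+R(y-c)@[-.05,-.076],.126],keeper=np.r_[h+R(y-c)@[-.01,-.114],.102],
      pivot=np.r_[pv,.096],lpost=np.r_[pv+R(y+l)@[0,-.062],.138])
def fit(obs,v0):
    f=lambda v:np.concatenate([proj(n,pts(v)[k])-np.array(uv) for n,k,uv in obs])
    return least_squares(f,v0,loss='soft_l1')
def tool(p):
    "rows (fractions of full scale) from current pose to world point p with TCP"
    o=get_obs();return Ro.from_quat(o['eef_rot']).inv().apply(np.array(p)-o['position'])/.4
E
python3 - <<'E'
from h import *
S=lambda x,y:(240+x/3.636,130+y/3.636);T=lambda x,y:(225+(x-400)/4.444,190+y/4.444)
obs=[('scene','lpost',S(203,254)),('top','lpost',T(686,38)),('scene','pivot',S(163,229)),('top','pivot',T(664,143)),
('scene','hinge',S(272,150)),('top','hinge',T(489,163)),('scene','rpost',S(197,38)),('top','rpost',T(480,297)),('scene','keeper',S(129,90))]
r=fit(obs,[.42,.04,-.2,1.2,1.5]);print(r.x.round(4));print(r.fun.reshape(-1,2).round(1))
for k,p in pts(r.x).items():print(k,p.round(4))
for n in C:print(n,proj(n,np.r_[r.x[:2],.012]),proj(n,np.r_[r.x[:2],.157]))
def cam(n,uv,z):
    from scipy.optimize import fsolve
    return fsolve(lambda q:proj(n,np.r_[q,z])-uv,r.x[:2])
print(cam('top',T(553,166),.155),cam('scene',S(222,103),.157))
print('foot',cam('top',T(562,180),.012),cam('scene',S(220,250),.012))
E
```

```text
[ 0.5485  0.0642 -0.0864  0.9028  1.4419]
[[-0.1 -0.1]
 [ 0.  -0.3]
 [-0.8 -0.7]
 [ 0.1 -1.1]
 [ 0.3 -1.8]
 [-0.1 -1.5]
 [-0.6 -0.1]
 [ 0.2 -0.5]
 [-0.1 -1.1]]
hinge [0.5524 0.1101 0.09  ]
rpost [0.4614 0.1101 0.126 ]
keeper [0.4517 0.0558 0.102 ]
pivot [ 0.5645 -0.0054  0.096 ]
lpost [ 0.6251 -0.0186  0.138 ]
scene [299.809923  195.1510108] [301.89549347 159.62140904]
top [261.99579347 228.85305013] [259.30214455 224.47983031]
[0.54067745 0.06391768] [0.54383183 0.06539545]
foot [0.54329793 0.06587431] [0.55913773 0.05775524]
```

The camera sits about 6–8 mm towards -x, as described. The plan is to straddle the ring post with the fingers slightly open and go above it first.

```bash
python3 -m inch '[[-0.97,-0.878,0,0,0,-0.192],[-0.97,-0.878,0,0,0,-0.192],[-0.97,-0.878,0,0,0,-0.192],[-0.97,-0.878,0,0,0,-0.192],[-0.97,-0.878,0,0,0,-0.192],[-0.97,-0.878,0,0,0,-0.192],[-0.97,-0.878,0,0,0,-0.192],[-0.97,-0.878,0,0,0,-0.192],[-0.97,-0.878,0,0,0,-0.192],[-0.97,-0.878,0,0,0,-0.192]]' -0.28
python3 - <<'E'
from h import *
import cv2
print(tool([.4614,.1101,.092]),get_obs()['eef_rot'],get_obs()['ft_force'])
a=get_image('scene')[100:225,230:360];b=get_image('top')[170:290,200:320]
c=np.hstack([cv2.resize(a,(400,400),interpolation=3),cv2.resize(b,(400,400),interpolation=3)])
cv2.imwrite('pics/c1.png',c[:,:,::-1])
E
```

```text
time: 1.35
position: [0.4623, 0.1087, 0.2053]
eef_rot: [-0.0, 1.0, -0.0, -0.0]
ft_force: [-0.4, 1.3, 1.2]
finger_gap: 0.0342
grasp_force: 0.0
[0.00205246 0.00359464 0.28326996] [-4.58038937e-04  9.99999853e-01 -2.60637937e-04 -1.23996322e-04] [-0.4400413   1.2540165   1.18629087]
```

View pics/c1.png

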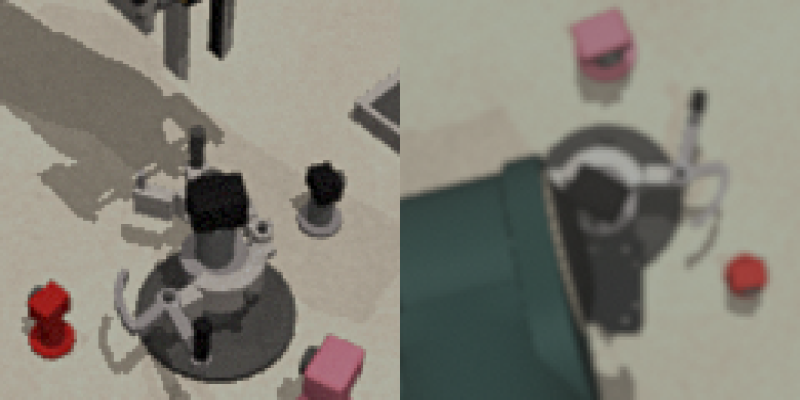

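The fingers (left pane 177,70 and 222,45) straddle the ring post (197,130) from above. I'll descend now.

```bash
python3 -m inch '[[0.002,0.0036,0.08,0,0,0],[0.002,0.0036,0.14,0,0,0],[0.002,0.0036,0.18,0,0,0],[0.002,0.0036,0.21,0,0,0],[0.002,0.0036,0.24,0,0,0],[0.002,0.0036,0.265,0,0,0],[0.002,0.0036,0.283,0,0,0],[0.002,0.0036,0.283,0,0,0]]'
python3 - <<'E'
from h import *
import cv2
a=get_image('scene')[100:225,230:360]
cv2.imwrite('pics/c2.png',cv2.resize(a,(520,500),interpolation=3)[:,:,::-1])
# arc rows: finger on +y/-tangent side pushes; TCP placed so pad touches the post at arc
o=get_obs();q=Ro.from_quat(o['eef_rot']);p0=o['position']
h=np.array([.5524,.1101]);y=-.0864;c0=.9028
for c in (c0,.8,.7,.6,.5,.4,.3,.2,.15,.1,.05,.0):
    r=R(y-c)@[-.05,-.076];t=np.array([-r[1],r[0]])/.091
    P=h+r+t*.010   # post centre lags TCP by gap/2-7mm
    d=q.inv().apply(np.r_[P,.092]-p0)/.4; print(c,d.round(4),'rz',round(-(c0-c)/2,3),'t',t.round(2))
E
```

```text
time: 2.45
position: [0.4609, 0.1118, 0.0919]
eef_rot: [-0.002, 1.0, -0.0, -0.0]
ft_force: [-0.6, -0.5, 1.0]
finger_gap: 0.0333
grasp_force: 0.0
0.9028 [-0.0007 -0.0292  0.0007] rz -0.0 t [-0. -1.]
0.8 [-0.0044 -0.0524  0.0007] rz -0.051 t [ 0.1  -0.99]
0.7 [-0.0102 -0.0745  0.0007] rz -0.101 t [ 0.2  -0.98]
0.6 [-0.0182 -0.0959  0.0007] rz -0.151 t [ 0.3  -0.95]
0.5 [-0.0284 -0.1164  0.0007] rz -0.201 t [ 0.39 -0.92]
0.4 [-0.0405 -0.1358  0.0007] rz -0.251 t [ 0.48 -0.88]
0.3 [-0.0544 -0.1539  0.0007] rz -0.301 t [ 0.57 -0.82]
0.2 [-0.0702 -0.1705  0.0007] rz -0.351 t [ 0.65 -0.76]
0.15 [-0.0786 -0.1782  0.0007] rz -0.376 t [ 0.68 -0.73]
0.1 [-0.0875 -0.1855  0.0007] rz -0.401 t [ 0.72 -0.69]
0.05 [-0.0967 -0.1923  0.0007] rz -0.426 t [ 0.75 -0.66]
0.0 [-0.1062 -0.1987  0.0007] rz -0.451 t [ 0.78 -0.62]
```

View pics/c2.png

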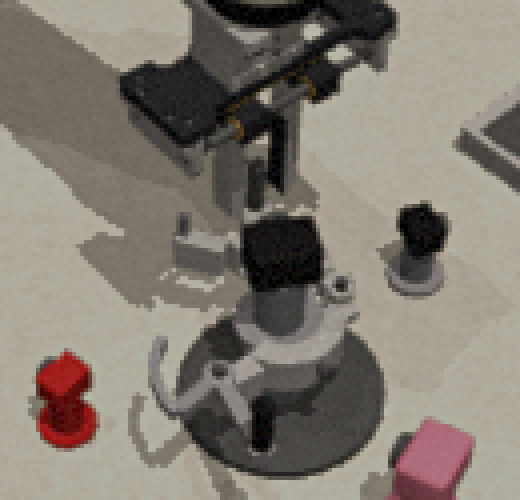

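The ring post is between the fingers (258,185). I'll start the swing along the arc.

```bash
python3 -m inch '[[0,-0.016,0,0,0,0],[-0.001,-0.029,0,0,0,0],[-0.004,-0.052,0,0,0,-0.05],[-0.010,-0.0745,0,0,0,-0.1],[-0.018,-0.096,0,0,0,-0.15],[-0.028,-0.116,0,0,0,-0.2],[-0.0405,-0.136,0,0,0,-0.25],[-0.0475,-0.145,0,0,0,-0.275],[-0.0545,-0.154,0,0,0,-0.3],[-0.0545,-0.154,0,0,0,-0.3]]'
cat > arc.py <<'E'
import sys
from h import *
o=get_obs();q=Ro.from_quat(o['eef_rot']);p0=o['position']
h=np.array([.5524,.1101]);y=-.0864;off=float(sys.argv[1]);z=.092
rr=p0[:2]-h; Y=q.as_matrix()[:2,1]
for c in map(float,sys.argv[2:]):
    r=R(y-c)@[-.05,-.076];t=np.array([-r[1],r[0]])/.091
    d=q.inv().apply(np.r_[h+r+t*off,z]-p0)/.4
    a=np.arctan2(-t[1],-t[0])-np.arctan2(Y[1],Y[0]);print(c,d.round(4),'rz',round(-a/2,3))
f=o['ft_force'];r=p0[:2]-h;t=np.array([-r[1],r[0]])/np.hypot(*r);print('F',f.round(1),'tang',(f[:2]@t).round(1),'fingerdir',(-Y@f[:2]).round(1),'gap',o['finger_gap'])
E
python3 arc.py .010 .25 .2 .15 .1 .05 0
```

```text
time: 3.75
position: [0.4833, 0.0497, 0.0924]
eef_rot: [-0.297, 0.955, -0.0, 0.0]
ft_force: [-0.5, 0.7, -0.3]
finger_gap: 0.034
grasp_force: 0.0
0.25 [-0.0019 -0.0099  0.0011] rz -0.025
0.2 [-0.004  -0.0212  0.0011] rz -0.05
0.15 [-0.0067 -0.0323  0.0011] rz -0.075
0.1 [-0.0099 -0.0433  0.0011] rz -0.1
0.05 [-0.0136 -0.0541  0.0011] rz -0.125
0.0 [-0.0179 -0.0647  0.0011] rz -0.15
F [-0.5  0.7 -0.3] tang -0.9 fingerdir -0.9 gap 0.03398651511367434
```

```bash
python3 -m inch '[[-0.002,-0.010,0,0,0,-0.025],[-0.003,-0.0155,0,0,0,-0.0375],[-0.004,-0.021,0,0,0,-0.05],[-0.0055,-0.0267,0,0,0,-0.0625],[-0.0067,-0.0323,0,0,0,-0.075],[-0.0083,-0.0378,0,0,0,-0.0875],[-0.0099,-0.0433,0,0,0,-0.1],[-0.0107,-0.0455,0,0,0,-0.105]]'
python3 arc.py .010 .08 .06 .04 .02 0 -.02
```

```text
time: 4.75
position: [0.4971, 0.0377, 0.0923]
eef_rot: [-0.396, 0.918, -0.0, 0.0]
ft_force: [-1.2, 2.3, 0.1]
finger_gap: 0.0338
grasp_force: 1.1
0.08 [ 0.0007 -0.0033  0.0006] rz -0.004
0.06 [ 0.0002 -0.0078  0.0006] rz -0.014
0.04 [-0.0005 -0.0123  0.0006] rz -0.024
0.02 [-0.0013 -0.0168  0.0006] rz -0.034
0.0 [-0.0021 -0.0213  0.0006] rz -0.044
-0.02 [-0.0031 -0.0258  0.0006] rz -0.054
F [-1.2  2.3  0.1] tang -2.3 fingerdir -2.4 gap 0.03382963859374265
```

```bash
python3 -m inch '[[0,-0.0025,0,0,0,-0.003],[0,-0.005,0,0,0,-0.008],[0,-0.0075,0,0,0,-0.013],[0,-0.0075,0,0,0,-0.013]]'; python3 arc.py .010 .04 .02 0
```

```text
time: 5.25
position: [0.4992, 0.0356, 0.0923]
eef_rot: [-0.408, 0.913, -0.0, 0.0]
ft_force: [-0.1, 1.4, -0.2]
finger_gap: 0.0338
grasp_force: 0.6
0.04 [-0.0006 -0.0048  0.0007] rz -0.011
0.02 [-0.0012 -0.0094  0.0007] rz -0.021
0.0 [-0.002  -0.0139  0.0007] rz -0.031
F [-0.1  1.4 -0.2] tang -0.9 fingerdir -1.0 gap 0.0338376309712529
```

```bash
python3 -m inch '[[0,-0.0025,0,0,0,-0.005],[-0.0005,-0.005,0,0,0,-0.011],[-0.0005,-0.005,0,0,0,-0.011]]'; python3 arc.py .010 .02 0;  python3 -m inch '[[-0.0003,-0.0023,0,0,0,-0.005],[-0.0006,-0.0046,0,0,0,-0.01],[-0.0006,-0.0046,0,0,0,-0.01]]'; python3 arc.py .010 .02 0
```

```text
time: 5.62
position: [0.5008, 0.0344, 0.0923]
eef_rot: [-0.418, 0.908, -0.0, 0.0]
ft_force: [-0.4, 2.1, -0.5]
finger_gap: 0.034
grasp_force: 0.6
0.02 [-0.0006 -0.0044  0.0007] rz -0.01
0.0 [-0.0012 -0.0089  0.0007] rz -0.02
F [-0.4  2.1 -0.5] tang -1.5 fingerdir -1.6 gap 0.03397650875287923
time: 6.0
position: [0.5024, 0.0334, 0.0923]
eef_rot: [-0.427, 0.904, -0.0, -0.0]
ft_force: [-0.9, 1.7, 0.3]
finger_gap: 0.0341
grasp_force: 0.7
0.02 [0.     0.0002 0.0007] rz -0.0
0.0 [-0.0005 -0.0043  0.0007] rz -0.01
F [-0.9  1.7  0.3] tang -1.7 fingerdir -1.8 gap 0.03412769269583546
```

```bash
python3 -m inch '[[-0.0002,-0.0022,0,0,0,-0.005],[-0.0002,-0.0022,0,0,0,-0.005]]' | grep ft;  python3 -m inch '[[-0.0002,-0.0022,0,0,0,-0.005],[-0.0002,-0.0022,0,0,0,-0.005]]' |grep ft; python3 arc.py .010 .0 -.02
```

```text
ft_force: [-2.0, 2.4, 1.7]
ft_force: [-3.9, 5.0, 2.8]
0.0 [ 0.0001 -0.0019  0.0005] rz 0.0
-0.02 [-0.0005 -0.0064  0.0005] rz -0.01
F [-3.9  5.   2.8] tang -5.9 fingerdir -6.1 gap 0.03422878250712079
```

Contact is building, so I'll take smaller steps.

```bash
python3 -m inch '[[0,-0.0012,0,0,0,0],[0,-0.0012,0,0,0,0]]' | grep ft;  python3 arc.py .010 0;python3 -m inch '[[0,-0.0012,0,0,0,0],[0,-0.0012,0,0,0,0]]' |grep ft; python3 arc.py .010 0
```

```text
ft_force: [-6.8, 6.0, 4.8]
0.0 [ 0.     -0.0015  0.0004] rz 0.0
F [-6.8  6.   4.8] tang -8.9 fingerdir -9.0 gap 0.034212460711634606
ft_force: [-9.1, 7.0, 6.9]
0.0 [ 0.0001 -0.0012  0.0003] rz 0.0
F [-9.1  7.   6.9] tang -11.4 fingerdir -11.5 gap 0.03415303193908416
```

```bash
python3 -m inch '[[0,-0.0004,-0.001,0,0,0],[0,-0.0004,-0.001,0,0,0]]' | grep ft;  python3 arc.py .010 0
```

```text
ft_force: [-7.0, 8.8, 0.0]
0.0 [-0.0001 -0.0012  0.0005] rz 0.0
F [-7.   8.8  0. ] tang -10.6 fingerdir -10.9 gap 0.03362829908057526
```

```bash
python3 -m inch '[[0,-0.001,-0.0002,0,0,0],[0,-0.001,-0.0002,0,0,0]]' | grep ft;  python3 arc.py .010 0
```

```text
ft_force: [-8.8, 9.3, -0.5]
0.0 [-0.     -0.0011  0.0005] rz 0.0
F [-8.8  9.3 -0.5] tang -12.4 fingerdir -12.7 gap 0.03406840406295299
```

```bash
python3 -m inch '[[0,-0.0002,0,0,0,0],[0,-0.0002,0,0,0,0]]' | grep ft;  python3 arc.py .010 0;  python3 -m inch '[[0,0,0,0,0,0],[0,0,0,0,0,0],[0,0,0,0,0,0]]' | grep ft; python3 -m inch '[[0,0,0,0,0,0],[0,0,0,0,0,0],[0,0,0,0,0,0]]' | grep ft;python3 arc.py .010 0
```

```text
ft_force: [-9.0, 9.5, 0.5]
0.0 [-0.0001 -0.001   0.0005] rz 0.0
F [-9.   9.5  0.5] tang -12.7 fingerdir -13.0 gap 0.034263708889878376
ft_force: [-8.6, 9.4, 0.5]
ft_force: [-9.2, 11.2, 0.6]
0.0 [-0.0001 -0.001   0.0005] rz 0.0
F [-9.2 11.2  0.6] tang -13.7 fingerdir -14.1 gap 0.03400170265242705
```

The press held at about 13 N for about 1 s. Now I'll back off, lift and look.

```bash
python3 -m inch '[[0,0.012,0,0,0,0],[0,0.025,0,0,0,0],[0,0.025,0,0,0,0],[0,0.025,-0.08,0,0,0],[0,0.025,-0.16,0,0,0],[0,0.025,-0.24,0,0,0],[0,0.025,-0.3,0,0,0],[0,0.025,-0.3,0,0,0]]'
python3 - <<'E'
from h import *
import cv2
o=get_obs();q=Ro.from_quat(o['eef_rot']);Y=q.as_matrix()[:2,1]
v=[.5485,.0642,-.0864,0,1.4419];p=pts(v)['lpost']
print('above latch',tool([*p[:2],.205]),'yang',np.degrees(np.arctan2(Y[1],Y[0])))
for n in C:
  for k,P in pts(v).items():print(n,k,proj(n,P).round(1))
a=get_image('scene')[100:225,230:360];b=get_image('top')[170:290,200:320]
cv2.imwrite('pics/c3.png',np.hstack([cv2.resize(a,(400,385),interpolation=3),cv2.resize(b,(385,385),interpolation=3)])[:,:,::-1])
E
```

```text
time: 9.5
position: [0.4982, 0.0376, 0.2143]
eef_rot: [-0.436, 0.9, -0.001, 0.001]
ft_force: [-0.0, -0.6, -0.5]
finger_gap: 0.0339
grasp_force: 0.0
above latch [-0.08627316 -0.3362619   0.0243059 ] yang 141.6783698119783
scene hinge [315.1 169.5]
scene rpost [280.7 160.4]
scene keeper [277.  182.6]
scene pivot [284.  192.3]
scene lpost [295.7 199.8]
top hinge [245.  225.2]
top rpost [268.8 244.1]
top keeper [283.5 231.9]
top pivot [284.5 221.1]
top lpost [289.4 198.2]
```

View pics/c3.png

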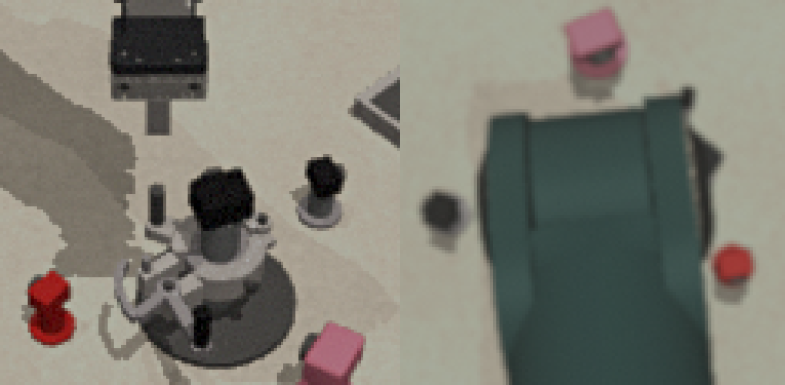

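The ring is shut and the camera stands upright and centred. The latch post top is at about (203,312) in the crop, which matches the fit. I'll go above the latch post.

```bash
python3 -m inch '[[-0.0863,-0.3363,0.024,0,0,0.559],[-0.0863,-0.3363,0.024,0,0,0.559],[-0.0863,-0.3363,0.024,0,0,0.559],[-0.0863,-0.3363,0.024,0,0,0.559],[-0.0863,-0.3363,0.024,0,0,0.559],[-0.0863,-0.3363,0.024,0,0,0.559],[-0.0863,-0.3363,0.024,0,0,0.559],[-0.0863,-0.3363,0.024,0,0,0.559]]'
cat > lev.py <<'E'
import sys
from h import *
o=get_obs();q=Ro.from_quat(o['eef_rot']);p0=o['position'];Y=q.as_matrix()[:2,1]
h=np.array([.5645,-.0054]);y=-.0864;off=float(sys.argv[1]);z=float(sys.argv[2])
for l in map(float,sys.argv[3:]):
    r=R(y+l)@[0,-.062];t=np.array([r[1],-r[0]])/.062
    d=q.inv().apply(np.r_[h+r+t*off,z]-p0)/.4
    a=np.arctan2(-t[1],-t[0])-np.arctan2(Y[1],Y[0]);a=(a+np.pi)%(2*np.pi)-np.pi;print(l,d.round(4),'rz',round(-a/2,3))
f=o['ft_force'];r=p0[:2]-h;t=np.array([r[1],-r[0]])/np.hypot(*r);print('F',f.round(1),'tang',(f[:2]@t).round(1),'fingerdir',(-Y@f[:2]).round(1),'rad',np.hypot(*r).round(4))
E
python3 lev.py 0 .103 1.4419
```

```text
time: 10.6
position: [0.6239, -0.0185, 0.2025]
eef_rot: [0.105, 0.994, -0.0, -0.0]
ft_force: [-0.0, 0.2, -0.6]
finger_gap: 0.034
grasp_force: 0.0
1.4419 [-0.0031  0.0004  0.2487] rz 0.002
F [-0.   0.2 -0.6] tang -0.2 fingerdir -0.2 rad 0.0608
```

```bash
python3 -m inch '[[-0.003,0,0.08,0,0,0],[-0.003,0,0.13,0,0,0],[-0.003,0,0.17,0,0,0],[-0.003,0,0.2,0,0,0],[-0.003,0,0.23,0,0,0],[-0.003,0,0.248,0,0,0],[-0.003,0,0.248,0,0,0]]'
python3 lev.py .010 .103 1.44 1.3 1.2 1.1 1.0 .9
python3 - <<'E'
from h import *
import cv2
cv2.imwrite('pics/c4.png',cv2.resize(get_image('scene')[120:235,230:350],(480,460),interpolation=3)[:,:,::-1])
E
```

```text
time: 11.48
position: [0.6252, -0.0188, 0.1037]
eef_rot: [0.108, 0.994, -0.0, -0.0]
ft_force: [0.4, 0.2, -0.0]
finger_gap: 0.0336
grasp_force: 0.0
1.44 [ 0.0005 -0.0251  0.0017] rz 0.001
1.3 [ 0.0055 -0.0464  0.0017] rz 0.071
1.2 [ 0.0109 -0.0612  0.0017] rz 0.121
1.1 [ 0.0178 -0.0753  0.0017] rz 0.171
1.0 [ 0.026  -0.0887  0.0017] rz 0.221
0.9 [ 0.0355 -0.1011  0.0017] rz 0.271
F [ 0.4  0.2 -0. ] tang -0.3 fingerdir -0.3 rad 0.0622
```

View pics/c4.png

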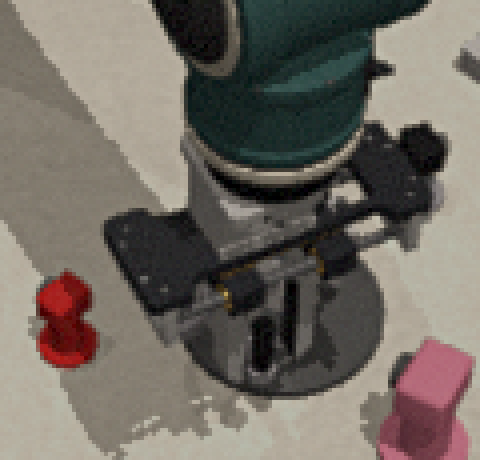

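The latch post (262,340) sits between the fingers. I'll swing the lever.

```bash
python3 -m inch '[[0,-0.012,0,0,0,0],[0,-0.025,0.001,0,0,0],[0.003,-0.036,0.001,0,0,0.035],[0.0055,-0.0464,0.001,0,0,0.071],[0.008,-0.054,0.001,0,0,0.096],[0.0109,-0.0612,0.001,0,0,0.121],[0.0143,-0.068,0.001,0,0,0.146],[0.0178,-0.0753,0.001,0,0,0.171]]'
python3 lev.py .010 .103 1.05 1.0 .9 .8 .7 .6
```

```text
time: 12.52
position: [0.6118, -0.047, 0.1038]
eef_rot: [0.276, 0.961, 0.0, 0.0]
ft_force: [0.4, 1.1, -0.1]
finger_gap: 0.0339
grasp_force: 0.4
1.05 [ 0.0019 -0.007   0.0019] rz 0.024
1.0 [ 0.0037 -0.0147  0.0019] rz 0.049
0.9 [ 0.0084 -0.0296  0.0019] rz 0.099
0.8 [ 0.0147 -0.044   0.0019] rz 0.149
0.7 [ 0.0223 -0.0577  0.0019] rz 0.199
0.6 [ 0.0312 -0.0706  0.0019] rz 0.249
F [ 0.4  1.1 -0.1] tang -1.1 fingerdir -1.1 rad 0.063
```

```bash
python3 -m inch '[[0.002,-0.007,0,0,0,0.024],[0.0037,-0.0147,0,0,0,0.049],[0.006,-0.022,0,0,0,0.074],[0.0084,-0.0296,0,0,0,0.099],[0.0115,-0.037,0,0,0,0.124],[0.0147,-0.044,0,0,0,0.149]]'
python3 lev.py .010 .103 .75 .7 .6 .5 .4 .3
```

```text
time: 13.28
position: [0.5976, -0.0588, 0.1038]
eef_rot: [0.416, 0.909, 0.0, 0.0]
ft_force: [0.5, 1.1, -0.0]
finger_gap: 0.0339
grasp_force: 0.4
0.75 [ 0.0016 -0.0079  0.002 ] rz 0.025
0.7 [ 0.0034 -0.0155  0.002 ] rz 0.05
0.6 [ 0.0082 -0.0304  0.002 ] rz 0.1
0.5 [ 0.0144 -0.0448  0.002 ] rz 0.15
0.4 [ 0.0221 -0.0585  0.002 ] rz 0.2
0.3 [ 0.0311 -0.0714  0.002 ] rz 0.25
F [ 0.5  1.1 -0. ] tang -1.0 fingerdir -1.1 rad 0.0628
```

```bash
python3 -m inch '[[0.0016,-0.008,0,0,0,0.025],[0.0034,-0.0155,0,0,0,0.05],[0.0055,-0.023,0,0,0,0.075],[0.008,-0.0304,0,0,0,0.1],[0.011,-0.038,0,0,0,0.125],[0.0144,-0.0448,0,0,0,0.15]]'
python3 lev.py .010 .103 .45 .4 .3 .2 .1 0 -.05
```

```text
time: 14.02
position: [0.5803, -0.0662, 0.1038]
eef_rot: [0.547, 0.837, 0.0, 0.0]
ft_force: [0.9, -0.1, 0.4]
finger_gap: 0.0336
grasp_force: 0.4
0.45 [ 0.0015 -0.0078  0.002 ] rz 0.025
0.4 [ 0.0033 -0.0154  0.002 ] rz 0.05
0.3 [ 0.0081 -0.0304  0.002 ] rz 0.1
0.2 [ 0.0144 -0.0448  0.002 ] rz 0.15
0.1 [ 0.022  -0.0585  0.002 ] rz 0.2
0.0 [ 0.031  -0.0713  0.002 ] rz 0.25
-0.05 [ 0.036  -0.0774  0.002 ] rz 0.275
F [ 0.9 -0.1  0.4] tang -0.8 fingerdir -0.8 rad 0.0628
```

```bash
python3 -m inch '[[0.0015,-0.0078,0,0,0,0.025],[0.0033,-0.0154,0,0,0,0.05],[0.0033,-0.0154,0,0,0,0.05]]' | grep ft; python3 -m inch '[[0.0015,-0.0078,0,0,0,0.025],[0.0033,-0.0154,0,0,0,0.05],[0.0033,-0.0154,0,0,0,0.05]]' | grep ft
python3 lev.py .010 .103 .25 .2 .1 0 -.05
```

```text
ft_force: [0.3, -0.2, 0.1]
ft_force: [0.2, -0.1, 0.9]
0.25 [ 0.0013 -0.0082  0.0019] rz 0.026
0.2 [ 0.0031 -0.0158  0.0019] rz 0.051
0.1 [ 0.0079 -0.0308  0.0019] rz 0.101
0.0 [ 0.0142 -0.0452  0.0019] rz 0.151
-0.05 [ 0.0179 -0.0521  0.0019] rz 0.176
F [ 0.2 -0.1  0.9] tang -0.2 fingerdir -0.1 rad 0.0627
```

The force is suspiciously low, so I'll take a look.

```bash
python3 - <<'E'
from h import *
import cv2
a=get_image('scene')[120:235,230:350];b=get_image('top')[180:280,230:330]
cv2.imwrite('pics/c5.png',np.hstack([cv2.resize(a,(417,400),interpolation=3),cv2.resize(b,(380,400),interpolation=3)])[:,:,::-1])
E
```

```text
(no output)
```

View pics/c5.png

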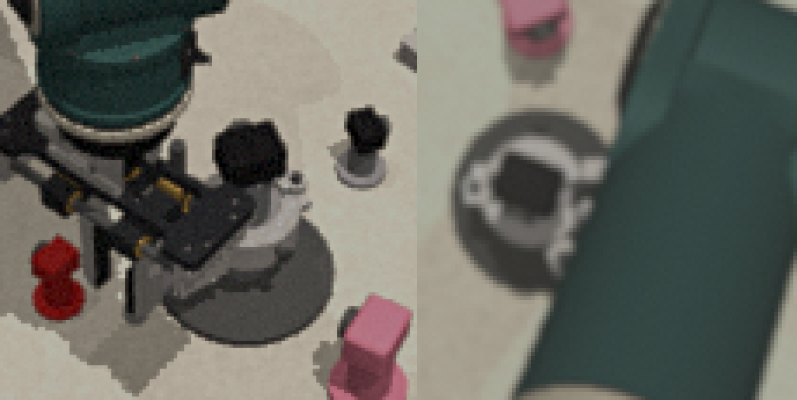

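The black strip left of the right finger (129,288) is the latch post, so the lever is following. The camera is upright. I'll continue to the stop.

```bash
python3 -m inch '[[0.0013,-0.0082,0,0,0,0.025],[0.003,-0.0158,0,0,0,0.05],[0.003,-0.0158,0,0,0,0.05]]' | grep ft; python3 -m inch '[[0.0015,-0.0078,0,0,0,0.025],[0.0033,-0.0154,0,0,0,0.05],[0.0033,-0.0154,0,0,0,0.05]]' | grep ft
python3 lev.py .010 .103  0 -.05
```

```text
ft_force: [1.8, 0.7, 0.2]
ft_force: [1.7, 0.3, 0.8]
0.0 [ 0.0031 -0.015   0.0015] rz 0.052
-0.05 [ 0.0053 -0.0225  0.0015] rz 0.077
F [1.7 0.3 0.8] tang -1.6 fingerdir -1.7 rad 0.0627
```

```bash
python3 -m inch '[[0.0007,-0.005,0,0,0,0.017],[0.0015,-0.01,0,0,0,0.035],[0.0015,-0.01,0,0,0,0.035]]' | grep ft; python3 lev.py .010 .103 0; python3 -m inch '[[0.0007,-0.005,0,0,0,0.017],[0.0007,-0.005,0,0,0,0.017]]' | grep ft
python3 lev.py .010 .103  0 -.05
```

```text
ft_force: [1.5, 0.6, 0.1]
0.0 [ 0.001  -0.0047  0.0014] rz 0.016
F [1.5 0.6 0.1] tang -1.3 fingerdir -1.5 rad 0.0629
ft_force: [6.2, 1.6, -2.9]
0.0 [-0.0001 -0.0011  0.0017] rz -0.002
-0.05 [ 0.0014 -0.0088  0.0017] rz 0.023
F [ 6.2  1.6 -2.9] tang -5.6 fingerdir -6.0 rad 0.0627
```

```bash
python3 -m inch '[[0,-0.002,0,0,0,0],[0,-0.002,0,0,0,0]]' | grep ft; python3 lev.py .010 .103  0;
```

```text
ft_force: [10.7, 1.6, -6.6]
0.0 [-0.0001 -0.0007  0.002 ] rz -0.002
F [10.7  1.6 -6.6] tang -10.0 fingerdir -10.5 rad 0.0627
```

The lever is firmly at its stop. I'll back off, lift clear and look.

```bash
python3 -m inch '[[0,0.014,0,0,0,0],[0,0.028,0,0,0,0],[0,0.028,0,0,0,0],[0,0.028,-0.08,0,0,0],[0,0.028,-0.16,0,0,0],[0,0.028,-0.24,0,0,0],[0,-0.1,-0.3,0,0,0],[0.25,-0.2,-0.3,0,0,0],[0.35,-0.3,-0.3,0,0,0],[0.35,-0.3,-0.3,0,0,0]]'
python3 - <<'E'
from h import *
import cv2
v=[.5485,.0642,-.0864,0,0]
for n in C:
  for k,P in pts(v).items():print(n,k,proj(n,P).round(1))
a=get_image('scene')[130:225,240:340];b=get_image('top')[190:270,230:315]
cv2.imwrite('pics/c6.png',np.hstack([cv2.resize(a,(400,380),interpolation=3),cv2.resize(b,(400,380),interpolation=3)])[:,:,::-1])
E
```

```text
time: 17.75
position: [0.4396, 0.0859, 0.2235]
eef_rot: [0.737, 0.676, 0.0, -0.0]
ft_force: [1.9, -1.1, 0.5]
finger_gap: 0.0338
grasp_force: 0.0
scene hinge [315.1 169.5]
scene rpost [280.7 160.4]
scene keeper [277.  182.6]
scene pivot [284.  192.3]
scene lpost [262.9 192.7]
top hinge [245.  225.2]
top rpost [268.8 244.1]
top keeper [283.5 231.9]
top pivot [284.5 221.1]
top lpost [306.6 221.6]
```

View pics/c6.png

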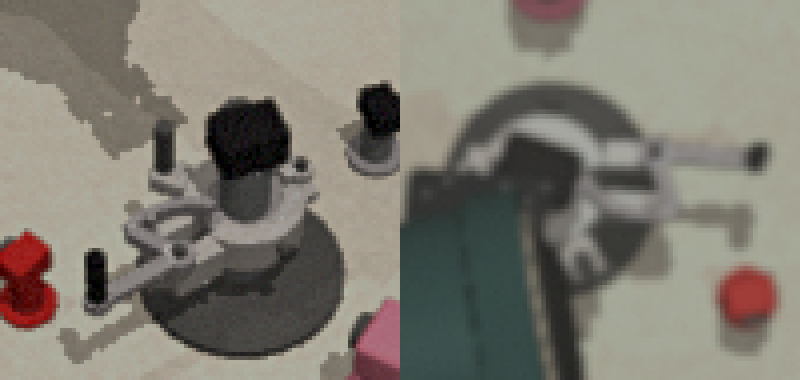

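The lever is home at (95,255). I'll move the arm away so I can check the hook and keeper at higher zoom.

```bash
python3 -m inch '[[0.15,0,0,0,0,0],[0.3,0,0,0,0,0],[0.45,0,0,0,0,0],[0.6,0,0,0,0,0],[0.6,0,0,0,0,0],[0.6,0,0,0,0,0]]' |head -2
python3 - <<'E'
from h import *
import cv2
def m(n):return np.mean([get_image(n).astype(float) for _ in range(6)],0).clip(0,255).astype(np.uint8)
s=m('scene')[145:215,255:325];t=m('top')[205:260,255:310]
old=cv2.imread('pics/c3.png')[:,:400];old=cv2.resize(old,(130,125),interpolation=cv2.INTER_AREA)[45:115,25:95]
z=lambda i,w:cv2.resize(i,(w,w),interpolation=cv2.INTER_CUBIC)
A=z(s[:,:,::-1],500);B=np.vstack([z(t[:,:,::-1],300),z(old,300)])
A=np.vstack([A,np.zeros((100,500,3),np.uint8)])
cv2.imwrite('pics/c7.png',cv2.convertScaleAbs(np.hstack([A,B]),alpha=1.3))
for k,P in pts([.5485,.0642,-.0864,0,0]).items():
  u=proj('scene',P);w=proj('top',P);print(k,((u-[255,145])*500/70).round(),((w-[255,205])*300/55).round()+[500,0])
E
```

```text
time: 18.6
position: [0.4631, 0.3215, 0.2232]
hinge [429. 175.] [445. 110.]
rpost [184. 110.] [575. 213.]
keeper [157. 269.] [656. 146.]
pivot [207. 338.] [661.  88.]
lpost [ 56. 341.] [782.  90.]
```

View pics/c7.png

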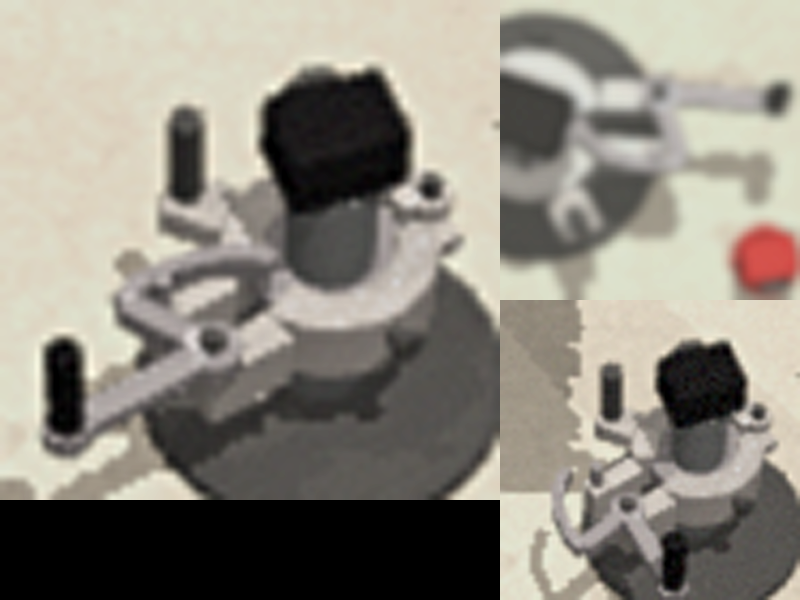

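The last picture shows the lever home, with the hook (130,290 to 270,250) passing behind the keeper (155,285). The ring post is where the shut pose predicts (186,110), and the camera is upright and in line. Nothing is touching the robot, so I'll hand in.

```bash
python3 -c "
from rig import *
print(sign_off())"
```

```text
the job is handed in; nothing more can be done
None
```

I swung the ring shut, pressed it at about 13 N for roughly a second (highest reading about 14 N), swung the latch lever to its stop with its hook seen behind the keeper in the last picture, let go, and handed the job in at about 19 s; the judge's result was not shown.

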